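# Unplug, sort and box the burn-in tested night-lights

## Task

The night-lights on the socket strip have finished their test burn: switch the strip off before anything is pulled, then pull all of them out, putting those whose lens is missing into the plastic reject basket and the complete ones into the cardboard carton. Leave the carton standing fully home in the corner of the two wooden battens, flush against both, ready for taping, and leave the mug, the tape and the scissors alone.

Things in the scene. Friction and masses are not known exactly. Their poses are not given: they have to be found in the camera images.
- light0: complete night-light with its lens, a white dome 30 mm across, 16 mm high, on the +z face. White block 38 x 36 x 28 mm (x, y, z), 60 g; origin at its centre. Two 19 mm pins, set along x, on the -z face; +z up when plugged in. Starts in one of the sockets, x along the strip, held by sprung contacts: pull straight up with 10 N for the first 5 mm; clear after 19 mm. Or absent (None)
- light1: complete night-light with its lens, a white dome 30 mm across, 16 mm high, on the +z face. White block 38 x 36 x 28 mm (x, y, z), 60 g; origin at its centre. Two 19 mm pins, set along x, on the -z face; +z up when plugged in. Starts in one of the sockets, x along the strip, held by sprung contacts: pull straight up with 10 N for the first 5 mm; clear after 19 mm. Or absent (None)
- light2: complete night-light with its lens, a white dome 30 mm across, 16 mm high, on the +z face. White block 38 x 36 x 28 mm (x, y, z), 60 g; origin at its centre. Two 19 mm pins, set along x, on the -z face; +z up when plugged in. Starts in one of the sockets, x along the strip, held by sprung contacts: pull straight up with 10 N for the first 5 mm; clear after 19 mm. Or absent (None)
- light3: complete night-light with its lens, a white dome 30 mm across, 16 mm high, on the +z face. White block 38 x 36 x 28 mm (x, y, z), 60 g; origin at its centre. Two 19 mm pins, set along x, on the -z face; +z up when plugged in. Starts in one of the sockets, x along the strip, held by sprung contacts: pull straight up with 10 N for the first 5 mm; clear after 19 mm. Or absent (None)
- bare0: reject night-light without its lens: +z face flat, with a dark hole and a 7 mm bulb. White block 38 x 36 x 28 mm (x, y, z), 60 g; origin at its centre. Two 19 mm pins, set along x, on the -z face; +z up when plugged in. Starts in one of the sockets, x along the strip, held by sprung contacts: pull straight up with 10 N for the first 5 mm; clear after 19 mm. Or absent (None)
- bare1: reject night-light without its lens: +z face flat, with a dark hole and a 7 mm bulb. White block 38 x 36 x 28 mm (x, y, z), 60 g; origin at its centre. Two 19 mm pins, set along x, on the -z face; +z up when plugged in. Starts in one of the sockets, x along the strip, held by sprung contacts: pull straight up with 10 N for the first 5 mm; clear after 19 mm. Or absent (None)
- strip: grey socket strip screwed to the table, 360 (x) x 62 (y) x 45 mm high, origin under its centre on the table. Six flat two-pin sockets face up on its top, 47 mm apart along x, at x = -135, -88, -41, 6, 53 and 100 mm; the white rocker switch is at x = 146 mm
- switch (a joint): white rocker switch in a black bezel on top of the strip's +x end, 36 mm (along the strip) x 24 mm, pivoting about its middle. 0 = on (its outer end, at the strip's +x end, stands up), 0.4 rad = off (outer end down). Pressing the outer end down by about 5 mm with 2 to 4 N turns it off; it stays where it is left
- switch_press (a point): point on top of the switch's outer (+x) half, 11 mm out from the pivot, where a finger presses; it moves with the switch
- carton: open cardboard carton, 140 (x) x 200 (y) x 80 mm high, walls and floor 4 mm thick, about 0.2 kg, loose on the table; origin under its centre
- corner: two plywood battens, 20 mm thick, 30 mm high, screwed to the table in an L. Origin: inside corner of the L, on the table. One runs along y from +20 to -200 mm with its stop face at x = 0, the other along x from 0 to -140 mm with its stop face at y = 0; the carton belongs on their -x, -y side. Home, it is parallel and its origin is at x = -70, y = -100 mm
- basket: loose blue lattice plastic basket for rejects, 130 x 130 x 60 mm high, walls and floor 4 mm, open top; origin under its centre
- mug: white mug, 76 mm across, 90 mm high, bystander; origin under its centre
- tape: roll of clear tape lying flat, 100 mm across, 25 mm high, bystander; origin under its centre
- scissors: scissors with blue handles lying flat, 140 mm long, 10 mm high, bystander; origin on the table near their middle
There are look-alikes about, which are no part of the job. What is shaped like the light3 but blue or red is not meant.

How it is judged:
By the outcome, as a careful person would: the job done as asked, in the order asked, and still so for the second after the job is handed in, with the robot touching nothing.
Of light0, light1, light2, light3 only 3 to 4 are there at a start; the rules pass over those that are not, and their reading is None.
Of bare0, bare1 only 1 to 2 are there at a start; the rules pass over those that are not, and their reading is None.
At some moment in a run one of carton, basket may be knocked a few centimetres aside while the robot is not near it.
Once in a run the grip may slacken for a moment while it holds something.
It also fails if it takes over 210 s, if anything falls off the work surface, if the arm or the gripper's body presses on something with over 40 N, if the wrist force passes 120 N, or if a joint passes its speed limit or range.

## Robot

A 7-joint arm with a two-finger parallel gripper is mounted at the origin on the work surface. World frame = base frame: x ahead of the robot, y to its left, z up, the work surface at z = 0. Lengths are in m, angles in rad, forces in N, time in s.
With the tool pointing down it reaches from about 0.425 to 0.875 m from the base axis. Payload 4.7 kg.
Tool frame: the origin (TCP) lies midway between the tips of the shut fingers; the grasp point (between the pads) lies 19 mm behind it; z points along the fingers, y is the line along which they close (so a half turn about z gives the same grasp; the last joint's range is limited). The gripper opens to 87 mm and grips with 3 to 60 N. Pads are 19 mm wide; open, the fingers measure 117 mm over their backs; the gripper's body (75 mm by 190 mm) begins 51 mm behind the grasp point.
Start: joints at [1.226, 0.321, -0.07, 1.45, 0.023, 1.371, -0.057], TCP at [0.228, -0.609, 0.223] pointing down, gripper open.
Joint ranges: [-2.86, 2.86], [-0.3, 2.09], [-1.38, 1.24], [0.06, 2.45], [-1.56, 4.7], [0.09, 2.05], [-2.69, 2.69]. Speed limits (rad/s): [2.57, 2.57, 3.14, 3.14, 3.14, 3.14, 3.14].

## Interface

Orientations are given as a rotation vector (axis times angle).
In Python, from bench import ctrl gives the robot as it stands. The module is installed in compiled form; this text tells all that it offers.
- The arm moves only by the tool carry_out, never from a script. Its argument "steps" is a list of rows, each a list of 7 numbers: the turn, a rotation vector about the world's x, y, z in degrees, then the shift along the world's x, y, z in cm, then the opening, from 0 (shut) to 1 (fully open). A call has 1 to 12 rows; each row is the pose to reach, as a shift and turn from the pose commanded when the call began; what a row does not reach only later rows make up. A row lasts 1/10 s, in which the tool goes at most 50 mm and 8.59 degrees, less where a joint would pass 70% of its speed; a pose out of reach is approached as far as the arm can. A call with a gripper value outside its range is refused whole. The fingers move at their own pace and stop on an object; "squeeze" is the grip in N (left out, the last holds). Time passes only in rows, so rows that repeat a pose let the fingers close. It gives the time, the measured TCP pose, the force, the opening and the grip force at its end, in the units of the state.
- ctrl.get_state(): the state, without advancing time (a new reading comes with each control period).
- ctrl.get_image(name): name is "side" or "top" or "wrist"; returns a dict with "pixels" (384x512x3 uint8, red, green, blue), "camera_matrix" (3x3 intrinsics, pixels), "cam_to_world" (4x4, takes a point from camera to world coordinates); the wrist camera has in their place "T_tool_cam" (4x4, takes a point from camera to tool coordinates, whose origin is the TCP and whose axes are the flange's). Camera axes: x right, y down, z forward; pixel columns grow to the right and rows downward; lengths in m; the calibration is good to about 2 mm. A picture is of the moment at which its call begins: read the wrist's pose just before it. There is no depth.
- ctrl.close_job(): hands the job in; it is judged then, once.
The state is a dict: "time": time; "joint_positions": joint angles; "qd": joint speeds; "joint_torque": joint torques, N m; "position": TCP position; "tool_rot": TCP orientation; "ft_force": force on the tool from outside, world axes, zero at the start; "torque": the same for the moment, N m; "grip_width": opening from 0.0 (shut) to 1.0 (fully open); "grip_force": force on a finger pad.
Only numpy, scipy, OpenCV 4.12 (cv2) and the standard library are available. Lean on these libraries where they do the work, as an engineer would, in place of code of your own. Each camera call takes 0.05 s, during which the arm holds its last target. There are 200 camera calls.

## Working session

There is one attempt and no reset: what is moved stays moved. The work goes in short steps, Python scripts to look and compute and a tool call to move; the robot and the scene stay as the last step left them, time stands still between calls to the robot, and variables do not carry over. Pictures are saved under pics/ and viewed, at most 14 in all, crops included, and the job is handed in when it is done.

Besides the shell and the picture viewer there is one more tool, called by a JSON object that holds its "method" and its "body", one argument or row to a line. carry_out: Moves the arm, as the interface text tells. Its arguments: {"type":"object","properties":{"steps":{"type":"array","items":{"type":"array","items":{"type":"number"}}},"squeeze":{"type":"number"}},"required":["steps"]}

```bash
mkdir -p pics
cat > h.py <<'E'
import numpy as np, cv2
from scipy.spatial.transform import Rotation as R
from bench import ctrl
def shot(name,fn):
    s=ctrl.get_state(); im=ctrl.get_image(name); cv2.imwrite('pics/'+fn+'.png',im['pixels'][:,:,::-1])
    K=np.array(im['camera_matrix'])
    if name=='wrist':
        T=np.eye(4);T[:3,:3]=R.from_rotvec(s['tool_rot']).as_matrix();T[:3,3]=s['position'];T=T@np.array(im['T_tool_cam'])
    else: T=np.array(im['cam_to_world'])
    np.savez('pics/'+fn+'.npz',K=K,T=T); return im['pixels']
def px2w(fn,u,v,z):
    d=np.load('pics/'+fn+'.npz');r=d['T'][:3,:3]@np.linalg.inv(d['K'])@[u,v,1];o=d['T'][:3,3]
    return o+r*(z-o[2])/r[2]
def w2px(fn,p):
    d=np.load('pics/'+fn+'.npz');c=np.linalg.inv(d['T'])@np.append(p,1);q=d['K']@c[:3];return q[:2]/q[2]
def big(src,dst,x0,y0,x1,y1,f):
    cv2.imwrite('pics/'+dst+'.png',cv2.resize(cv2.imread('pics/'+src+'.png')[y0:y1,x0:x1],None,fx=f,fy=f,interpolation=cv2.INTER_CUBIC))
E
python3 - <<'E'
from h import *
shot('top','t0');shot('side','s0')
big('t0','t0b',0,0,512,384,1.5625);big('s0','s0b',0,0,512,384,1.5625)
s=ctrl.get_state();print(s['time'],s['position'],s['tool_rot'],s['ft_force'],s['grip_width'])
for n in('t0','s0'):print(np.load('pics/'+n+'.npz')['T'])
E
```

```text
0.1 [ 0.22801415 -0.60818269  0.22160531] [-3.08960501e+00 -5.60253355e-01  6.29490840e-04] [ 0.4852217   0.47086792 -0.00975617] 1.000693919831337
[[ 1.81822473e-02 -9.91304104e-01  1.30328738e-01  4.13862936e-01]
 [-9.99834417e-01 -1.81232647e-02  1.63870158e-03 -1.29648755e-02]
 [ 7.37530607e-04 -1.30336953e-01 -9.91469483e-01  9.65485449e-01]
 [ 0.00000000e+00  0.00000000e+00  0.00000000e+00  1.00000000e+00]]
[[-0.95892883 -0.17506395  0.22317729  0.20252595]
 [-0.28363705  0.59833579 -0.7493626   1.05568159]
 [-0.00234859 -0.78188676 -0.62341606  0.95037759]
 [ 0.          0.          0.          1.        ]]
```

View pics/t0b.png

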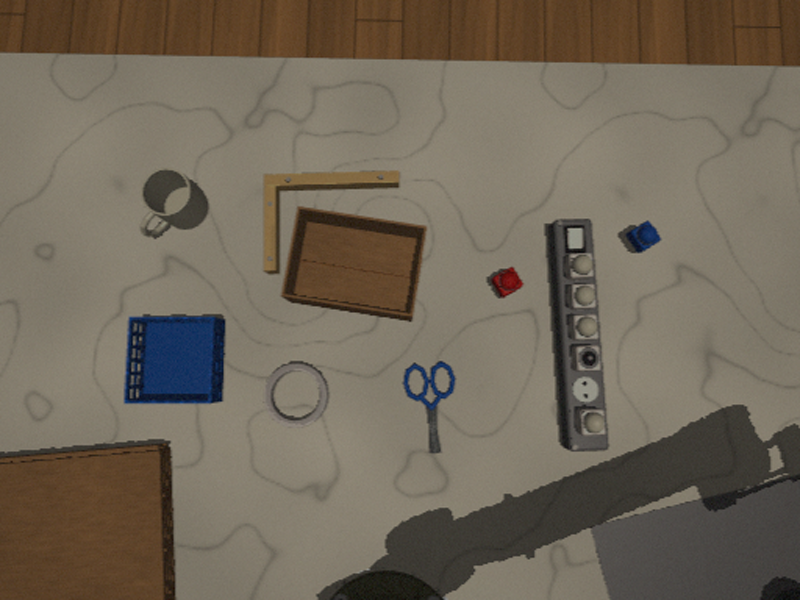

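View pics/s0b.png

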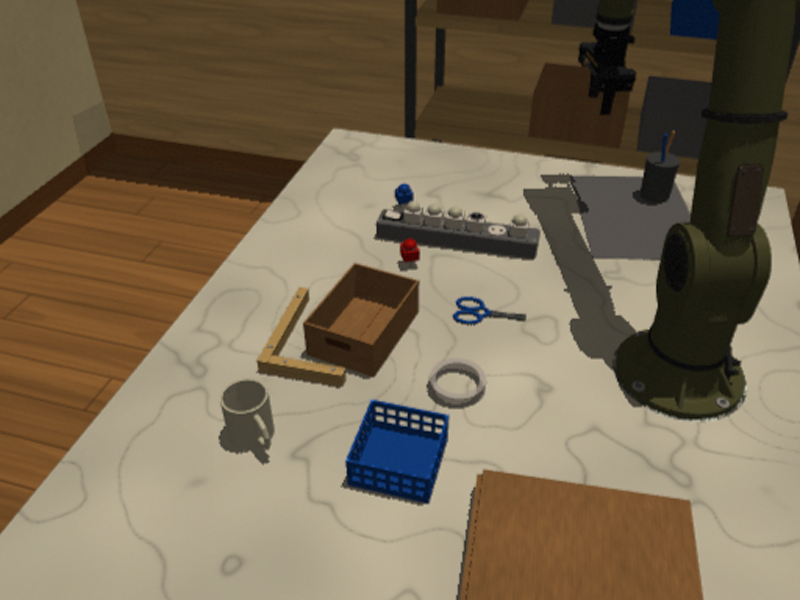

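The top view shows the strip with, from the robot outward: a light (593,422), an empty socket (585,388), the bare one (589,357), and lights at (587,326), (584,295) and (581,264). The switch is at (575,237). The carton is skewed beside the L (corner near 277,187) and the basket is at (175,360). I'll enlarge it to measure.

Run:
```python
from h import *
big('t0','c1',340,135,400,292,5) 
big('t0','c2',70,100,280,265,3.5)
a=cv2.imread('pics/c1.png');print(a.shape)
c=cv2.imread('pics/c2.png');print(c.shape)
a=cv2.resize(a,None,fx=.75,fy=.75);
o=np.zeros((600,800,3),np.uint8)
o[:a.shape[0],:a.shape[1]]=a;c=cv2.resize(c,None,fx=.75,fy=.75);o[:c.shape[0],240:240+c.shape[1]]=c
cv2.imwrite('pics/c3.png',o)
```

```text
(785, 300, 3)
(578, 735, 3)
```

View pics/c3.png

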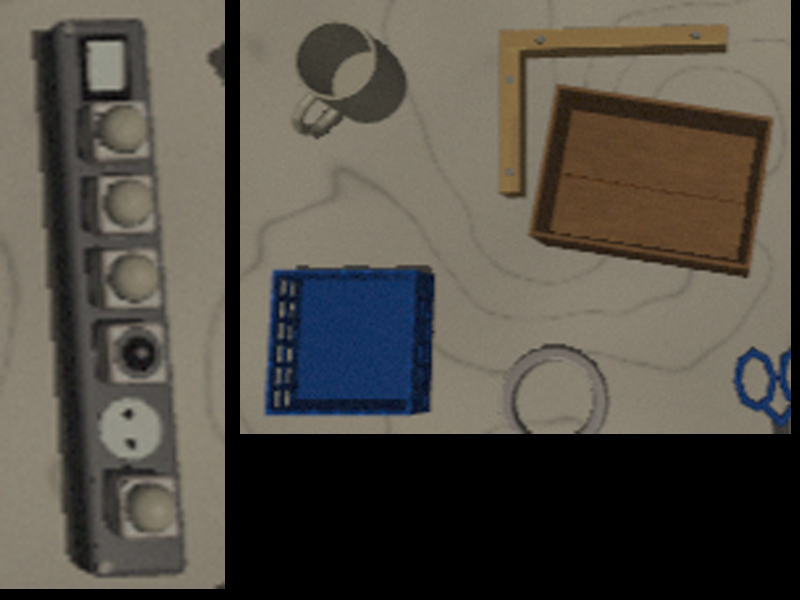

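Run:
```python
from h import *
a=lambda p,z:px2w('t0',340+p[0]/3.75,135+p[1]/3.75,z).round(4)
b=lambda p,z:px2w('t0',70+(p[0]-240)/2.625,100+p[1]/2.625,z).round(4)
for n,L,z,f in [('strip',[(57,20),(141,18),(98,574),(185,571)],.045,a),('sw',[(105,66)],.05,a),('dome',[(124,127),(128,201),(131,275),(153,506)],.081,a),('bare',[(139,351)],.073,a),('empty',[(130,428)],.045,a),
 ('batten',[(523,48),(727,43),(521,192)],.03,b),('carton',[(557,86),(772,117),(750,270),(531,236)],.08,b),('basket',[(273,269),(432,268),(432,412),(266,413)],.06,b),('tape',[(555,397)],.02,b),('mug',[(335,60)],.09,b)]:
    P=np.array([f(p,z) for p in L]);print(n,P[:,:2].tolist(),'mean',P.mean(0)[:2].round(4))
    if len(P)==4: print([np.linalg.norm(P[i]-P[i-1]).round(3) for i in range(4)])
print(R.from_rotvec(ctrl.get_state()['tool_rot']).as_matrix().round(3))
print(ctrl.get_image('wrist')['T_tool_cam'])
```

```text
strip [[0.6597, -0.2549], [0.662, -0.3104], [0.3035, -0.2751], [0.3063, -0.3297]] mean [ 0.4829 -0.2925]
[np.float64(0.361), np.float64(0.056), np.float64(0.36), np.float64(0.055)]
sw [[0.6281, -0.2845]] mean [ 0.6281 -0.2845]
dome [[0.5819, -0.2865], [0.5351, -0.2879], [0.4888, -0.2888], [0.3486, -0.299]] mean [ 0.4886 -0.2905]
[np.float64(0.234), np.float64(0.047), np.float64(0.046), np.float64(0.141)]
bare [[0.4423, -0.2952]] mean [ 0.4423 -0.2952]
empty [[0.3944, -0.2972]] mean [ 0.3944 -0.2972]
batten [[0.7127, 0.1896], [0.7213, -0.0071], [0.5719, 0.1852]] mean [0.6686 0.1226]
carton [[0.6616, 0.1463], [0.6364, -0.0494], [0.497, -0.0317], [0.5238, 0.1639]] mean [0.5797 0.0573]
[np.float64(0.139), np.float64(0.197), np.float64(0.141), np.float64(0.197)]
basket [[0.4919, 0.4005], [0.4954, 0.2564], [0.3668, 0.2491], [0.3633, 0.3968]] mean [0.4294 0.3257]
[np.float64(0.129), np.float64(0.144), np.float64(0.129), np.float64(0.148)]
tape [[0.3806, 0.1469]] mean [0.3806 0.1469]
mug [[0.6793, 0.3456]] mean [0.6793 0.3456]
[[ 0.936  0.351 -0.001]
 [ 0.351 -0.936  0.002]
 [-0.    -0.002 -1.   ]]
[[ 6.78535587e-04 -9.58132954e-01 -2.86322862e-01  7.86332814e-02]
 [ 9.99999744e-01  5.85489988e-04  4.10579023e-04  5.93475082e-04]
 [-2.25750123e-04 -2.86323068e-01  9.58133107e-01 -1.62047142e-01]
 [ 0.00000000e+00  0.00000000e+00  0.00000000e+00  1.00000000e+00]]
```

{"method": "carry_out", "body": {
  "steps": [
    [0, 0, -17.3, 41.3, 32.5, -7, 0],
    [0, 0, -17.3, 41.3, 32.5, -7, 0],
    [0, 0, -17.3, 41.3, 32.5, -7, 0],
    [0, 0, -17.3, 41.3, 32.5, -7, 0],
    [0, 0, -17.3, 41.3, 32.5, -7, 0],
    [0, 0, -17.3, 41.3, 32.5, -7, 0],
    [0, 0, -17.3, 41.3, 32.5, -7, 0],
    [0, 0, -17.3, 41.3, 32.5, -7, 0],
    [0, 0, -17.3, 41.3, 32.5, -7, 0],
    [0, 0, -17.3, 41.3, 32.5, -7, 0],
    [0, 0, -17.3, 41.3, 32.5, -7, 0],
    [0, 0, -17.3, 41.3, 32.5, -7, 0]
  ],
  "squeeze": 30
}}

```text
time: 1.35
position: [0.6451, -0.2757, 0.1507]
tool_rot: [-3.134, -0.104, -0.001]
ft_force: [0.2, 0.4, 0.3]
grip_width: 0.03
grip_force: 0.0
```

{"method": "carry_out", "body": {
  "steps": [
    [0, 0, 0, 0, 0, -3, 0],
    [0, 0, 0, 0, 0, -5, 0],
    [0, 0, 0, 0, 0, -6, 0],
    [0, 0, 0, 0, 0, -7, 0],
    [0, 0, 0, 0, 0, -7, 0],
    [0, 0, 0, 0, 0, -7, 0]
  ]
}}

```text
time: 1.95
position: [0.6416, -0.284, 0.0834]
tool_rot: [3.14, 0.089, 0.001]
ft_force: [-0.1, -0.7, 0.2]
grip_width: 0.004
grip_force: 0.0
```

Run:
```python
from h import *
s=ctrl.get_state();print(s['position'],s['tool_rot'])
shot('wrist','w1');print(ctrl.get_state()['position'])
```

```text
[ 0.64155557 -0.28402784  0.08335782] [3.13979795e+00 8.88031260e-02 1.47871262e-03]
[ 0.64187491 -0.28405359  0.08383702]
```

View pics/w1.png

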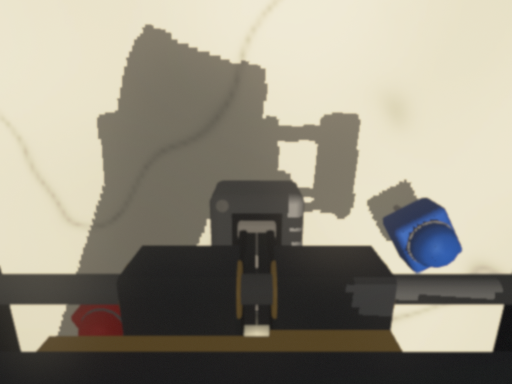

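The wrist view shows the strip end centred at column 257, directly under the shut fingers (257,290), so they are lined up over the switch. Next I press it down.

{"method": "carry_out", "body": {
  "steps": [
    [0, 0, 0, 0, 0, -1.5, 0],
    [0, 0, 0, 0, 0, -2.3, 0],
    [0, 0, 0, 0, 0, -2.6, 0],
    [0, 0, 0, 0, 0, -2.8, 0],
    [0, 0, 0, 0, 0, -3.0, 0],
    [0, 0, 0, 0, 0, -3.0, 0]
  ]
}}

```text
time: 2.6
position: [0.6415, -0.2835, 0.0526]
tool_rot: [3.14, 0.09, 0.001]
ft_force: [-0.1, 0.0, 0.6]
grip_width: 0.006
grip_force: 0.0
```

{"method": "carry_out", "body": {
  "steps": [
    [0, 0, 0, 0, 0, -0.15, 0],
    [0, 0, 0, 0, 0, -0.3, 0],
    [0, 0, 0, 0, 0, -0.4, 0],
    [0, 0, 0, 0, 0, -0.4, 0]
  ]
}}

```text
time: 3.0
position: [0.6429, -0.2837, 0.05]
tool_rot: [3.139, 0.09, 0.006]
ft_force: [2.1, 1.6, 4.9]
grip_width: 0.01
grip_force: 2.4
```

{"method": "carry_out", "body": {
  "steps": [
    [0, 0, 0, 0, 0, -0.15, 0],
    [0, 0, 0, 0, 0, -0.3, 0],
    [0, 0, 0, 0, 0, -0.45, 0],
    [0, 0, 0, 0, 0, -0.45, 0]
  ]
}}

```text
time: 3.4
position: [0.6431, -0.2837, 0.0494]
tool_rot: [3.139, 0.089, 0.006]
ft_force: [-4.5, 2.9, 21.8]
grip_width: 0.003
grip_force: 10.0
```

{"method": "carry_out", "body": {
  "steps": [
    [0, 0, 0, 0, 0, 3, 0],
    [0, 0, 0, -2, 0, 7, 0],
    [0, 0, 0, -6, 0, 11, 0],
    [0, 0, 0, -10, 0, 13, 0.5],
    [0, 0, 0, -14, 0, 13, 0.75],
    [0, 0, 0, -14, 0, 13, 0.75],
    [0, 0, 0, -14, 0, 13, 0.75],
    [0, 0, 0, -14, 0, 13, 0.75],
    [0, 0, 0, -14, 0, 13, 0.75]
  ]
}}

```text
time: 4.3
position: [0.5022, -0.2831, 0.1735]
tool_rot: [-3.14, -0.091, 0.0]
ft_force: [-1.2, -0.3, -0.4]
grip_width: 0.466
grip_force: 0.0
```

Run:
```python
from h import *
print(ctrl.get_state()['position'])
shot('wrist','w2');shot('side','s1');shot('top','t1')
a=cv2.imread('pics/w2.png');o=np.zeros((600,800,3),np.uint8);o[:384,:512]=a
u,v=w2px('s1',[.63,-.284,.05]).astype(int);print(u,v)
s=cv2.resize(cv2.imread('pics/s1.png')[v-25:v+25,u-20:u+75],None,fx=4,fy=4,interpolation=2);o[390:590,:380]=s
s=cv2.resize(cv2.imread('pics/s0.png')[v-25:v+25,u-20:u+75],None,fx=4,fy=4,interpolation=2);o[390:590,400:780]=s
for k,n in enumerate(('t1','t0')):
    o[190*k:190*k+180,530:770]=cv2.resize(cv2.imread('pics/%s.png'%n)[135:180,340:400],None,fx=4,fy=4,interpolation=2)
cv2.imwrite('pics/m2.png',o)
```

```text
[ 0.50221905 -0.28308762  0.17353105]
249 137
```

View pics/m2.png

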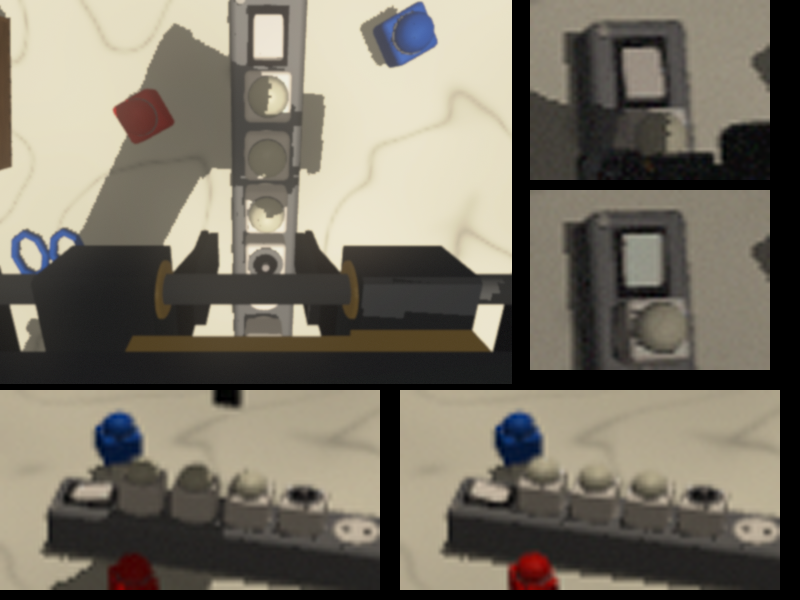

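The switch face now tilts the other way in both views, so it is off. The wrist view shows domes at (267,95), (267,157) and (266,213), with the bare unit at (265,264).

Run:
```python
from h import *
for u,v,z in[(267,95,.081),(267,157,.081),(266,213,.081),(265,264,.073),(268,36,.05)]:print(px2w('w2',u,v,z).round(4))
```

```text
[ 0.5817 -0.2869  0.081 ]
[ 0.5359 -0.29    0.081 ]
[ 0.49   -0.2924  0.081 ]
[ 0.4396 -0.2951  0.073 ]
[ 0.6261 -0.2856  0.05  ]
```

{"method": "carry_out", "body": {
  "steps": [
    [0, 0, 0, 4, -0.2, 0, 0.7],
    [0, 0, 0, 8.05, -0.35, 0, 0.7],
    [0, 0, 0, 8.05, -0.35, -3, 0.7],
    [0, 0, 0, 8.05, -0.35, -7, 0.7],
    [0, 0, 0, 8.05, -0.35, -10, 0.7],
    [0, 0, 0, 8.05, -0.35, -12.2, 0.7],
    [0, 0, 0, 8.05, -0.35, -12.2, 0.7],
    [0, 0, 0, 8.05, -0.35, -12.2, 0.7],
    [0, 0, 0, 8.05, -0.35, -12.2, 0.3],
    [0, 0, 0, 8.05, -0.35, -12.2, 0.3],
    [0, 0, 0, 8.05, -0.35, -12.2, 0.3],
    [0, 0, 0, 8.05, -0.35, -12.2, 0.3]
  ]
}}

```text
time: 5.65
position: [0.582, -0.2873, 0.0529]
tool_rot: [3.14, 0.089, 0.001]
ft_force: [0.1, 0.6, -0.7]
grip_width: 0.426
grip_force: 0.0
```

{"method": "carry_out", "body": {
  "steps": [
    [0, 0, 0, 0, 0, 0, 0],
    [0, 0, 0, 0, 0, 0, 0],
    [0, 0, 0, 0, 0, 0, 0],
    [0, 0, 0, 0, 0, 0.3, 0],
    [0, 0, 0, 0, 0, 0.6, 0],
    [0, 0, 0, 0, 0, 1.2, 0],
    [0, 0, 0, 0, 0, 2.2, 0],
    [0, 0, 0, 0, 0, 4, 0],
    [0, 0, 0, 0, 0, 7, 0],
    [0, 0, 0, 0, 0, 9, 0],
    [0, 0, 0, 0, 0, 9, 0],
    [0, 0, 0, 0, 0, 9, 0]
  ]
}}

```text
time: 6.85
position: [0.5817, -0.2873, 0.1432]
tool_rot: [3.139, 0.089, 0.001]
ft_force: [-0.1, -0.8, -1.1]
grip_width: 0.406
grip_force: 30.0
```

{"method": "carry_out", "body": {
  "steps": [
    [0, 0, 0, 0.5, 4, 0, 0],
    [0, 0, 0, 1, 8.5, 0, 0],
    [0, 0, 0, 1.5, 13, 0, 0],
    [0, 0, 0, 2, 18, 0, 0],
    [0, 0, 0, 2.5, 23, 0, 0],
    [0, 0, 0, 3, 28, 0, 0],
    [0, 0, 0, 3.3, 33, 0, 0],
    [0, 0, 0, 3.3, 37, 0, 0],
    [0, 0, 0, 3.3, 38.5, 0, 0],
    [0, 0, 0, 3.3, 38.5, 0, 0],
    [0, 0, 0, 3.3, 38.5, 0, 0],
    [0, 0, 0, 3.3, 38.5, 0, 0]
  ]
}}

```text
time: 8.05
position: [0.6148, 0.0943, 0.1414]
tool_rot: [3.139, 0.083, -0.002]
ft_force: [0.3, -0.8, -1.0]
grip_width: 0.409
grip_force: 30.0
```

Run:
```python
from h import *
shot('side','s2');big('s2','s2b',100,100,356,292,3)
```

```text
(no output)
```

View pics/s2b.png

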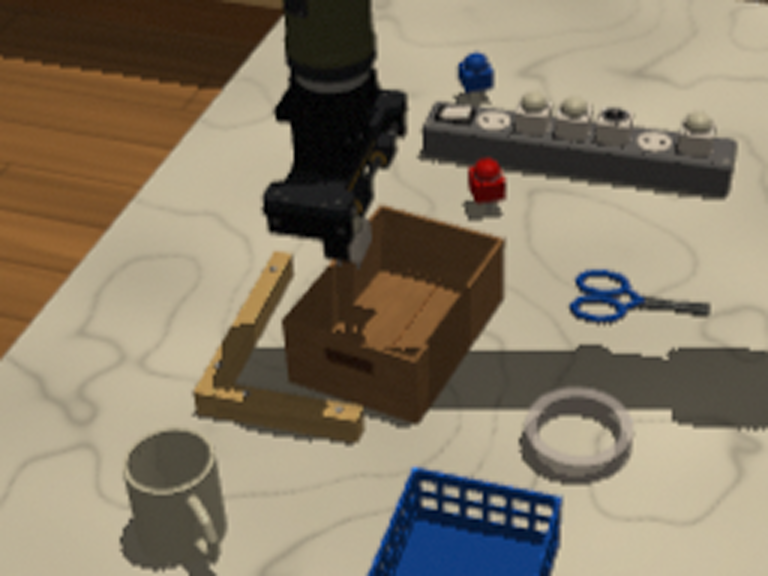

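The light is in the grip over the carton, with one socket emptied. I'll lower it and release.

{"method": "carry_out", "body": {
  "steps": [
    [0, 0, 0, 0, 0, -4, 0],
    [0, 0, 0, 0, 0, -7, 0],
    [0, 0, 0, 0, 0, -9, 0],
    [0, 0, 0, 0, 0, -10.4, 0],
    [0, 0, 0, 0, 0, -10.4, 0],
    [0, 0, 0, 0, 0, -10.4, 0],
    [0, 0, 0, 0, 0, -10.4, 0.55],
    [0, 0, 0, 0, 0, -10.4, 0.55],
    [0, 0, 0, 0, 0, -10.4, 0.55],
    [0, 0, 0, 0, 0, -5, 0.55],
    [0, 0, 0, 0, 0, 0, 0.55],
    [0, 0, 0, 0, 0, 1, 0.55]
  ]
}}

```text
time: 9.3
position: [0.6182, 0.0991, 0.159]
tool_rot: [-3.139, -0.09, -0.016]
ft_force: [1.1, -0.3, 0.5]
grip_width: 0.55
grip_force: 0.0
```

{"method": "carry_out", "body": {
  "steps": [
    [0, 0, 0, -1, -5, 0, 0.7],
    [0, 0, 0, -2, -10, 0, 0.7],
    [0, 0, 0, -3, -15, 0, 0.7],
    [0, 0, 0, -4, -20, 0, 0.7],
    [0, 0, 0, -5, -25, 0, 0.7],
    [0, 0, 0, -6, -30, 0, 0.7],
    [0, 0, 0, -7, -35, 0, 0.7],
    [0, 0, 0, -7.9, -38.75, 0, 0.7],
    [0, 0, 0, -7.9, -38.75, 0, 0.7],
    [0, 0, 0, -7.9, -38.75, 0, 0.7],
    [0, 0, 0, -7.9, -38.75, -2, 0.7],
    [0, 0, 0, -7.9, -38.75, -2, 0.7]
  ]
}}

```text
time: 10.5
position: [0.535, -0.2868, 0.1299]
tool_rot: [-3.137, -0.094, 0.005]
ft_force: [-0.8, -0.0, -1.1]
grip_width: 0.7
grip_force: 0.0
```

{"method": "carry_out", "body": {
  "steps": [
    [0, 0, 0, 0, 0, -3, 0.7],
    [0, 0, 0, 0, 0, -6, 0.7],
    [0, 0, 0, 0, 0, -7.8, 0.7],
    [0, 0, 0, 0, 0, -7.8, 0.7],
    [0, 0, 0, 0, 0, -7.8, 0],
    [0, 0, 0, 0, 0, -7.8, 0],
    [0, 0, 0, 0, 0, -7.8, 0],
    [0, 0, 0, 0, 0, -7.8, 0],
    [0, 0, 0, 0, 0, -7.8, 0],
    [0, 0, 0, 0, 0, -7.8, 0],
    [0, 0, 0, 0, 0, -7.5, 0],
    [0, 0, 0, 0, 0, -7.2, 0]
  ]
}}

```text
time: 11.7
position: [0.5355, -0.2891, 0.0586]
tool_rot: [-3.139, -0.089, 0.0]
ft_force: [4.2, -0.6, -9.8]
grip_width: 0.412
grip_force: 30.0
```

{"method": "carry_out", "body": {
  "steps": [
    [0, 0, 0, 0, 0, 0.5, 0],
    [0, 0, 0, 0, 0, 1.5, 0],
    [0, 0, 0, 0, 0, 4, 0],
    [0, 0, 0, 0, 0, 8.3, 0],
    [0, 0, 0, 0.5, 4, 8.3, 0],
    [0, 0, 0, 1.5, 9, 8.3, 0],
    [0, 0, 0, 2.5, 14, 8.3, 0],
    [0, 0, 0, 4, 19, 8.3, 0],
    [0, 0, 0, 5, 24, 8.3, 0],
    [0, 0, 0, 6.8, 28, 8.3, 0],
    [0, 0, 0, 6.8, 29.8, 8.3, 0],
    [0, 0, 0, 6.8, 29.8, 8.3, 0]
  ]
}}

```text
time: 12.9
position: [0.6035, 0.0133, 0.1444]
tool_rot: [-3.139, -0.1, -0.0]
ft_force: [-0.5, -0.3, -0.5]
grip_width: 0.416
grip_force: 30.0
```

Run:
```python
from h import *
shot('side','s3');shot('top','t3')
o=np.zeros((384,800,3),np.uint8);o[:,:400]=cv2.imread('pics/s3.png')[:,100:500];o[:,400:]=cv2.imread('pics/t3.png')[:,50:450];cv2.imwrite('pics/m3.png',o)
```

```text
(no output)
```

View pics/m3.png

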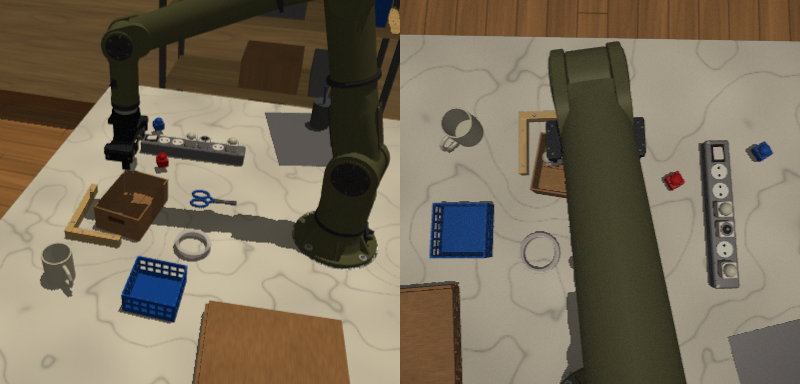

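Two sockets are now empty, the carton and basket have not moved, and the light is held over the carton. I'll lower it.

{"method": "carry_out", "body": {
  "steps": [
    [0, 0, 0, 0, 0, -4, 0],
    [0, 0, 0, 0, 0, -7, 0],
    [0, 0, 0, 0, 0, -9, 0],
    [0, 0, 0, 0, 0, -10.4, 0],
    [0, 0, 0, 0, 0, -10.4, 0],
    [0, 0, 0, 0, 0, -10.4, 0],
    [0, 0, 0, 0, 0, -10.4, 0.55],
    [0, 0, 0, 0, 0, -10.4, 0.55],
    [0, 0, 0, 0, 0, -10.4, 0.55],
    [0, 0, 0, 0, 0, -5, 0.55],
    [0, 0, 0, 0, 0, 0, 0.55],
    [0, 0, 0, 0, 0, 1, 0.55]
  ]
}}

```text
time: 14.2
position: [0.6073, 0.009, 0.1599]
tool_rot: [3.14, 0.09, 0.016]
ft_force: [1.1, -0.3, -0.2]
grip_width: 0.553
grip_force: 0.0
```

{"method": "carry_out", "body": {
  "steps": [
    [0, 0, 0, -2, -4.5, 0, 0.7],
    [0, 0, 0, -4, -9, 0, 0.7],
    [0, 0, 0, -6, -13.5, 0, 0.7],
    [0, 0, 0, -8, -18, 0, 0.7],
    [0, 0, 0, -10, -22.5, 0, 0.7],
    [0, 0, 0, -11.45, -27, 0, 0.7],
    [0, 0, 0, -11.45, -30.1, 0, 0.7],
    [0, 0, 0, -11.45, -30.1, 0, 0.7],
    [0, 0, 0, -11.45, -30.1, 0, 0.7],
    [0, 0, 0, -11.45, -30.1, -3, 0.7],
    [0, 0, 0, -11.45, -30.1, -6, 0.7],
    [0, 0, 0, -11.45, -30.1, -6, 0.7]
  ]
}}

```text
time: 15.4
position: [0.487, -0.2888, 0.0891]
tool_rot: [-3.135, -0.094, 0.011]
ft_force: [-1.0, 0.4, -0.5]
grip_width: 0.703
grip_force: 0.0
```

{"method": "carry_out", "body": {
  "steps": [
    [0, 0, 0, 0, 0, -1, 0.7],
    [0, 0, 0, 0, 0, -3, 0.7],
    [0, 0, 0, 0, 0, -4.0, 0.7],
    [0, 0, 0, 0, 0, -4.0, 0.7],
    [0, 0, 0, 0, 0, -4.0, 0],
    [0, 0, 0, 0, 0, -4.0, 0],
    [0, 0, 0, 0, 0, -4.0, 0],
    [0, 0, 0, 0, 0, -4.0, 0],
    [0, 0, 0, 0, 0, -4.0, 0],
    [0, 0, 0, 0, 0, -4.0, 0],
    [0, 0, 0, 0, 0, -3.7, 0],
    [0, 0, 0, 0, 0, -3.4, 0]
  ]
}}

```text
time: 16.6
position: [0.4889, -0.2924, 0.0578]
tool_rot: [-3.14, -0.089, 0.001]
ft_force: [2.2, -0.0, -6.0]
grip_width: 0.412
grip_force: 30.0
```

{"method": "carry_out", "body": {
  "steps": [
    [0, 0, 0, 0, 0, 0.5, 0],
    [0, 0, 0, 0, 0, 1.5, 0],
    [0, 0, 0, 0, 0, 4.5, 0],
    [0, 0, 0, 0, 0, 8.4, 0],
    [0, 0, 0, 0.7, 4.5, 8.4, 0],
    [0, 0, 0, 1.5, 9.2, 8.4, 0],
    [0, 0, 0, 2.5, 14, 8.4, 0],
    [0, 0, 0, 3.5, 18.8, 8.4, 0],
    [0, 0, 0, 4.5, 23.5, 8.4, 0],
    [0, 0, 0, 5.5, 28.3, 8.4, 0],
    [0, 0, 0, 6.2, 33, 8.4, 0],
    [0, 0, 0, 6.7, 37.5, 8.4, 0]
  ]
}}

```text
time: 17.8
position: [0.5566, 0.084, 0.1447]
tool_rot: [3.139, 0.089, 0.002]
ft_force: [0.8, -0.5, -0.1]
grip_width: 0.411
grip_force: 30.0
```

{"method": "carry_out", "body": {
  "steps": [
    [0, 0, 0, 0, 2.3, 0, 0],
    [0, 0, 0, 0, 2.3, 0, 0],
    [0, 0, 0, 0, 2.3, 0, 0]
  ]
}}

```text
time: 18.1
position: [0.5563, 0.105, 0.1439]
tool_rot: [3.139, 0.09, 0.001]
ft_force: [0.1, -1.7, -0.6]
grip_width: 0.411
grip_force: 30.0
```

{"method": "carry_out", "body": {
  "steps": [
    [0, 0, 0, 0, 0, -4, 0],
    [0, 0, 0, 0, 0, -7, 0],
    [0, 0, 0, 0, 0, -9, 0],
    [0, 0, 0, 0, 0, -10.5, 0],
    [0, 0, 0, 0, 0, -10.5, 0],
    [0, 0, 0, 0, 0, -10.5, 0],
    [0, 0, 0, 0, 0, -10.5, 0.55],
    [0, 0, 0, 0, 0, -10.5, 0.55],
    [0, 0, 0, 0, 0, -10.5, 0.55],
    [0, 0, 0, 0, 0, -5, 0.55],
    [0, 0, 0, 0, 0, 0, 0.55],
    [0, 0, 0, 0, 0, 1, 0.55]
  ]
}}

```text
time: 19.3
position: [0.5595, 0.1065, 0.1593]
tool_rot: [-3.139, -0.09, -0.015]
ft_force: [0.8, 0.9, 0.2]
grip_width: 0.548
grip_force: 0.0
```

{"method": "carry_out", "body": {
  "steps": [
    [0, 0, 0, -2, -4, 0, 0.7],
    [0, 0, 0, -4, -8, 0, 0.7],
    [0, 0, 0, -6, -12, 0, 0.7],
    [0, 0, 0, -8, -16, 0, 0.7],
    [0, 0, 0, -10, -20, 0, 0.7],
    [0, 0, 0, -12, -24, 0, 0.7],
    [0, 0, 0, -14, -28, 0, 0.7],
    [0, 0, 0, -16, -32, 0, 0.7],
    [0, 0, 0, -18, -36, 0, 0.7],
    [0, 0, 0, -20.75, -40.55, 0, 0.7],
    [0, 0, 0, -20.75, -40.55, 0, 0.7],
    [0, 0, 0, -20.75, -40.55, 0, 0.7]
  ]
}}

```text
time: 20.5
position: [0.3479, -0.3011, 0.1532]
tool_rot: [-3.14, -0.084, -0.0]
ft_force: [0.2, 1.1, -0.4]
grip_width: 0.699
grip_force: 0.0
```

{"method": "carry_out", "body": {
  "steps": [
    [0, 0, 0, 0, 0, 0, 0.7],
    [0, 0, 0, 0, 0, 0, 0.7],
    [0, 0, 0, 0, 0, 0, 0.7]
  ]
}}

```text
time: 20.8
position: [0.3496, -0.299, 0.1531]
tool_rot: [3.14, 0.094, 0.0]
ft_force: [-0.3, -0.4, -0.2]
grip_width: 0.699
grip_force: 0.0
```

Run:
```python
from h import *
shot('top','t4');shot('wrist','w4')
o=np.zeros((384,800,3),np.uint8);o[:,:400]=cv2.imread('pics/t4.png')[:,50:450];o[:,400:]=cv2.imread('pics/w4.png')[:,60:460];cv2.imwrite('pics/m4.png',o)
s=ctrl.get_state();print(s['position'],s['joint_positions'])
```

```text
[ 0.34926478 -0.2994134   0.15309641] [ 0.75339036 -0.02919301 -0.10067051  1.9904156  -0.00303595  1.18018655
 -0.85820748]
```

View pics/m4.png

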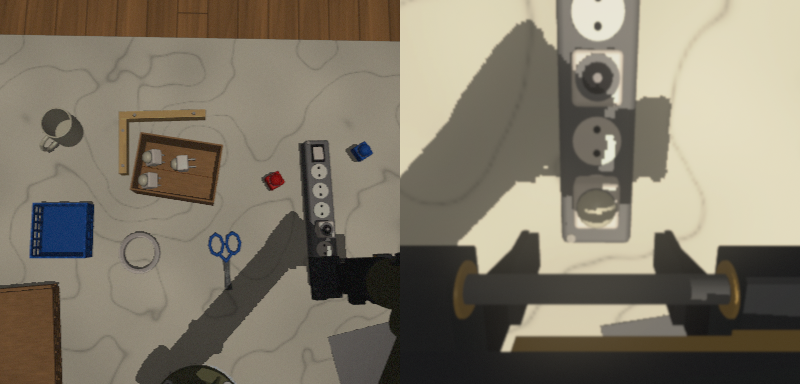

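The carton holds three complete lights at (152,157), (182,162) and (147,180), some of them tipped. The next light is centred between the fingers.

{"method": "carry_out", "body": {
  "steps": [
    [0, 0, 0, -0.1, -0.05, -4, 0.7],
    [0, 0, 0, -0.1, -0.05, -8, 0.7],
    [0, 0, 0, -0.1, -0.05, -10, 0.7],
    [0, 0, 0, -0.1, -0.05, -10, 0.7],
    [0, 0, 0, -0.1, -0.05, -10, 0.7],
    [0, 0, 0, -0.1, -0.05, -10, 0],
    [0, 0, 0, -0.1, -0.05, -10, 0],
    [0, 0, 0, -0.1, -0.05, -10, 0],
    [0, 0, 0, -0.1, -0.05, -10, 0],
    [0, 0, 0, -0.1, -0.05, -10, 0],
    [0, 0, 0, -0.1, -0.05, -10, 0],
    [0, 0, 0, -0.1, -0.05, -9.6, 0]
  ]
}}

```text
time: 22.1
position: [0.3475, -0.2997, 0.0562]
tool_rot: [-3.139, -0.09, 0.001]
ft_force: [2.6, -0.4, -11.7]
grip_width: 0.409
grip_force: 30.0
```

{"method": "carry_out", "body": {
  "steps": [
    [0, 0, 0, 0, 0, 0.5, 0],
    [0, 0, 0, 0, 0, 1.5, 0],
    [0, 0, 0, 0, 0, 4.5, 0],
    [0, 0, 0, 0, 0, 8.7, 0],
    [0, 0, 0, 2.5, 4, 8.7, 0],
    [0, 0, 0, 5, 8, 8.7, 0],
    [0, 0, 0, 7.5, 12, 8.7, 0],
    [0, 0, 0, 10, 16, 8.7, 0],
    [0, 0, 0, 12.5, 20, 8.7, 0],
    [0, 0, 0, 15, 24, 8.7, 0],
    [0, 0, 0, 17.5, 28, 8.7, 0],
    [0, 0, 0, 19.4, 31.4, 8.7, 0]
  ]
}}

```text
time: 23.3
position: [0.5435, 0.015, 0.1457]
tool_rot: [3.139, 0.09, 0.004]
ft_force: [-0.3, 0.4, -0.4]
grip_width: 0.411
grip_force: 30.0
```

{"method": "carry_out", "body": {
  "steps": [
    [0, 0, 0, 0, 0, 0, 0],
    [0, 0, 0, 0, 0, 0, 0],
    [0, 0, 0, 0, 0, 0, 0]
  ]
}}

```text
time: 23.6
position: [0.5416, 0.0113, 0.1445]
tool_rot: [3.139, 0.086, -0.0]
ft_force: [-0.5, -0.4, -1.0]
grip_width: 0.41
grip_force: 30.0
```

{"method": "carry_out", "body": {
  "steps": [
    [0, 0, 0, 0, 0, -4, 0],
    [0, 0, 0, 0, 0, -7, 0],
    [0, 0, 0, 0, 0, -9, 0],
    [0, 0, 0, 0, 0, -10.5, 0],
    [0, 0, 0, 0, 0, -10.5, 0],
    [0, 0, 0, 0, 0, -10.5, 0],
    [0, 0, 0, 0, 0, -10.5, 0.55],
    [0, 0, 0, 0, 0, -10.5, 0.55],
    [0, 0, 0, 0, 0, -10.5, 0.55],
    [0, 0, 0, 0, 0, -5, 0.55],
    [0, 0, 0, 0, 0, 0, 0.55],
    [0, 0, 0, 0, 0, 1, 0.55]
  ]
}}

```text
time: 24.8
position: [0.5452, 0.0139, 0.1602]
tool_rot: [3.139, 0.09, 0.015]
ft_force: [1.1, 0.0, 0.8]
grip_width: 0.55
grip_force: 0.0
```

{"method": "carry_out", "body": {
  "steps": [
    [0, 0, 0, -1.6, -4.7, 0, 0.7],
    [0, 0, 0, -3.2, -9.4, 0, 0.7],
    [0, 0, 0, -4.8, -14.1, 0, 0.7],
    [0, 0, 0, -6.4, -18.8, 0, 0.7],
    [0, 0, 0, -8, -23.5, 0, 0.7],
    [0, 0, 0, -9.5, -28, 0, 0.7],
    [0, 0, 0, -10.05, -30.85, 0, 0.7],
    [0, 0, 0, -10.05, -30.85, 0, 0.7],
    [0, 0, 0, -10.05, -30.85, 0, 0.7],
    [0, 0, 0, -10.05, -30.85, -3, 0.7],
    [0, 0, 0, -10.05, -30.85, -6, 0.7],
    [0, 0, 0, -10.05, -30.85, -6, 0.7]
  ]
}}

```text
time: 26.0
position: [0.4393, -0.2912, 0.0904]
tool_rot: [-3.135, -0.095, 0.01]
ft_force: [-0.8, 0.9, 0.4]
grip_width: 0.698
grip_force: 0.0
```

{"method": "carry_out", "body": {
  "steps": [
    [0, 0, 0, 0, 0, 0, 0.7],
    [0, 0, 0, 0, 0, 0, 0.7]
  ]
}}

```text
time: 26.2
position: [0.4428, -0.2949, 0.0959]
tool_rot: [3.139, 0.092, 0.004]
ft_force: [-0.6, -0.7, -0.1]
grip_width: 0.698
grip_force: 0.0
```

{"method": "carry_out", "body": {
  "steps": [
    [0, 0, 0, 0, 0, -2, 0.7],
    [0, 0, 0, 0, 0, -4.1, 0.7],
    [0, 0, 0, 0, 0, -4.1, 0.7],
    [0, 0, 0, 0, 0, -4.1, 0],
    [0, 0, 0, 0, 0, -4.1, 0],
    [0, 0, 0, 0, 0, -4.1, 0],
    [0, 0, 0, 0, 0, -4.1, 0],
    [0, 0, 0, 0, 0, -4.1, 0],
    [0, 0, 0, 0, 0, -4.1, 0],
    [0, 0, 0, 0, 0, -3.7, 0],
    [0, 0, 0, 0, 0, -3, 0],
    [0, 0, 0, 0, 0, -1.5, 0]
  ]
}}

```text
time: 27.4
position: [0.4403, -0.2947, 0.0785]
tool_rot: [-3.139, -0.089, 0.004]
ft_force: [0.1, -0.1, -0.1]
grip_width: 0.411
grip_force: 30.0
```

{"method": "carry_out", "body": {
  "steps": [
    [0, 0, 0, 0, 0, 3, 0],
    [0, 0, 0, 1, 4, 6, 0],
    [0, 0, 0, 2, 8.5, 6, 0],
    [0, 0, 0, 3.5, 13, 6, 0],
    [0, 0, 0, 5, 17.5, 6, 0],
    [0, 0, 0, 6, 22, 6, 0],
    [0, 0, 0, 6, 27, 6, 0],
    [0, 0, 0, 6, 32, 6, 0],
    [0, 0, 0, 6, 36.5, 6, 0],
    [0, 0, 0, 5, 41, 6, 0],
    [0, 0, 0, 4, 45, 6, 0],
    [0, 0, 0, 3, 48, 6, 0]
  ]
}}

```text
time: 28.6
position: [0.4704, 0.1874, 0.1399]
tool_rot: [3.14, 0.093, 0.001]
ft_force: [0.6, 0.0, -0.4]
grip_width: 0.41
grip_force: 30.0
```

Run:
```python
from h import *
shot('top','t5');shot('side','s5')
o=np.zeros((384,800,3),np.uint8);o[:,:400]=cv2.imread('pics/t5.png')[:,50:450];o[:,400:]=cv2.imread('pics/s5.png')[:,100:500];cv2.imwrite('pics/m5.png',o)
s=ctrl.get_state();print(s['position'],s['grip_width'],s['grip_force'])
```

```text
[0.46914564 0.19011346 0.13997835] 0.40932897589053663 29.9996155500412
```

View pics/m5.png

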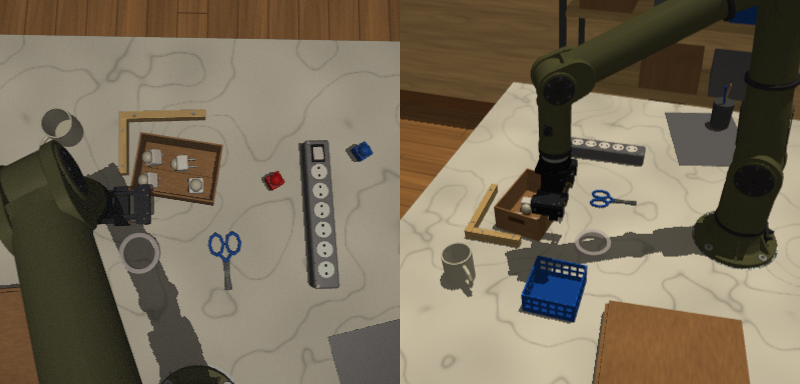

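All six sockets are empty, four lights sit in the carton, and the basket has not moved. Next is the bare one, into the basket.

{"method": "carry_out", "body": {
  "steps": [
    [0, 0, 0, -1.3, 4.5, 0, 0],
    [0, 0, 0, -2.6, 9, 0, 0],
    [0, 0, 0, -4, 13, 0, 0],
    [0, 0, 0, -4, 14.4, 0, 0],
    [0, 0, 0, -4, 14.4, -3, 0],
    [0, 0, 0, -4, 14.4, -7, 0],
    [0, 0, 0, -4, 14.4, -10, 0],
    [0, 0, 0, -4, 14.4, -10, 0],
    [0, 0, 0, -4, 14.4, -10, 0],
    [0, 0, 0, -4, 14.4, -10, 0.55],
    [0, 0, 0, -4, 14.4, -10, 0.55],
    [0, 0, 0, -4, 14.4, -10, 0.55]
  ]
}}

```text
time: 29.9
position: [0.4323, 0.3294, 0.0406]
tool_rot: [-3.139, -0.089, -0.004]
ft_force: [-0.1, 0.5, -0.5]
grip_width: 0.533
grip_force: 0.0
```

{"method": "carry_out", "body": {
  "steps": [
    [0, 0, 0, 0, 0, 3, 0.55],
    [0, 0, 0, 0, 0, 7, 0.55],
    [0, 0, 0, 0, 0, 11, 0.55],
    [0, 0, 0, 0, 0, 15, 0.55],
    [0, 0, 0, 0, -4, 17, 0],
    [0, 0, 0, 0, -9, 17, 0],
    [0, 0, 0, 0, -14, 17, 0],
    [0, 0, 0, 0, -19, 17, 0],
    [0, 0, 0, 0, -24, 17, 0],
    [0, 0, 0, 0, -29, 17, 0],
    [0, 0, 0, 0, -34, 17, 0],
    [0, 0, 0, 0, -38, 17, 0]
  ]
}}

```text
time: 31.1
position: [0.4309, -0.0542, 0.2101]
tool_rot: [3.139, 0.086, 0.003]
ft_force: [0.6, 0.7, 0.0]
grip_width: 0.011
grip_force: 0.0
```

{"method": "carry_out", "body": {
  "steps": [
    [0, 0, 0, 0, -5, 0, 0],
    [0, 0, 0, 0, -10, 0, 0],
    [0, 0, 0, 0, -15, 0, 0],
    [0, 0, 0, 0, -20, 0, 0],
    [0, 0, 0, 0, -22, 0, 0],
    [0, 0, 0, 0, -22, 0, 0],
    [0, 0, 0, 0, -22, 0, 0]
  ]
}}

```text
time: 31.8
position: [0.4315, -0.2705, 0.2094]
tool_rot: [-3.14, -0.089, -0.001]
ft_force: [1.4, -0.4, 1.0]
grip_width: 0.009
grip_force: 0.0
```

Run:
```python
from h import *
print(ctrl.get_state()['position'])
shot('top','t6')
o=cv2.imread('pics/t6.png')[100:265,70:290];cv2.imwrite('pics/m6.png',cv2.resize(o,None,fx=3.5,fy=3.5,interpolation=2))
```

```text
[ 0.43146158 -0.27046696  0.20944106]
```

View pics/m6.png

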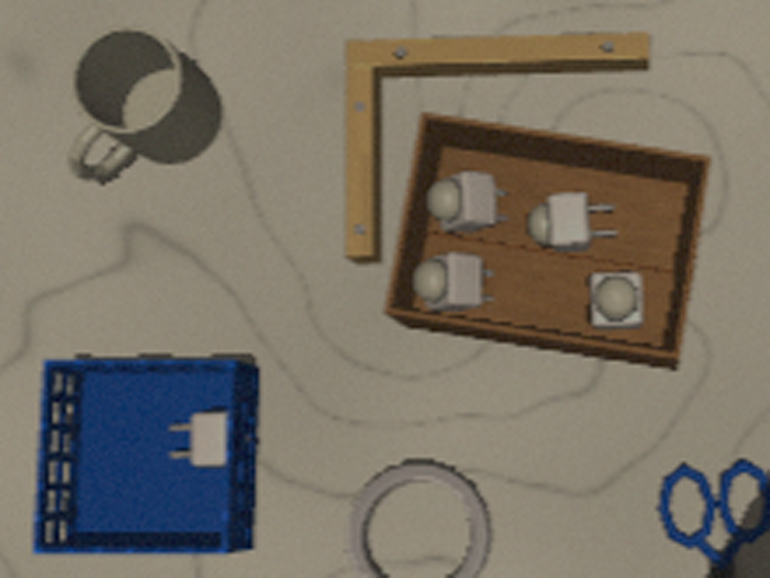

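Four lights lie in the carton (clear gap at its near wall's middle, 533,335), and the bare one is in the basket at (208,440). I'll grip that wall and slide the carton to just short of home.

{"method": "carry_out", "body": {
  "steps": [
    [0, 0, 8, 0.8, 3.4, 0, 0],
    [0, 0, 16, 1.6, 6.7, -0.5, 0.1],
    [0, 0, 24, 2.4, 10, -1, 0.35],
    [0, 0, 32, 3.2, 13.4, -1.5, 0.35],
    [0, 0, 40, 4, 16.8, -2, 0.35],
    [0, 0, 48, 4.8, 20, -2.5, 0.35],
    [0, 0, 56, 5.6, 23.4, -3, 0.35],
    [0, 0, 64, 6.4, 26.8, -3.5, 0.35],
    [0, 0, 72, 7.3, 30, -4, 0.35],
    [0, 0, 79.5, 8.1, 33.6, -5, 0.35],
    [0, 0, 79.5, 8.1, 33.6, -5, 0.35],
    [0, 0, 79.5, 8.1, 33.6, -5, 0.35]
  ]
}}

```text
time: 33.05
position: [0.5113, 0.0673, 0.1592]
tool_rot: [-2.353, -2.082, 0.001]
ft_force: [0.1, -1.1, -0.5]
grip_width: 0.354
grip_force: 0.0
```

{"method": "carry_out", "body": {
  "steps": [
    [0, 0, 0, 0, 0, 0, 0.35],
    [0, 0, 0, 0, 0, 0, 0.35],
    [0, 0, 0, 0, 0, 0, 0.35]
  ]
}}

```text
time: 33.35
position: [0.5123, 0.0639, 0.1594]
tool_rot: [2.359, 2.074, 0.0]
ft_force: [-0.5, -0.5, -0.0]
grip_width: 0.351
grip_force: 0.0
```

Run:
```python
from h import *
s=ctrl.get_state();print(s['position'],s['joint_positions'][6],R.from_rotvec(s['tool_rot']).as_matrix().round(3))
shot('wrist','w7');big('w7','w7b',0,0,512,384,1.2)
```

```text
[0.51228469 0.06391366 0.15942309] -0.34295831893897555 [[ 0.128  0.992  0.001]
 [ 0.992 -0.128 -0.   ]
 [-0.     0.001 -1.   ]]
```

View pics/w7b.png

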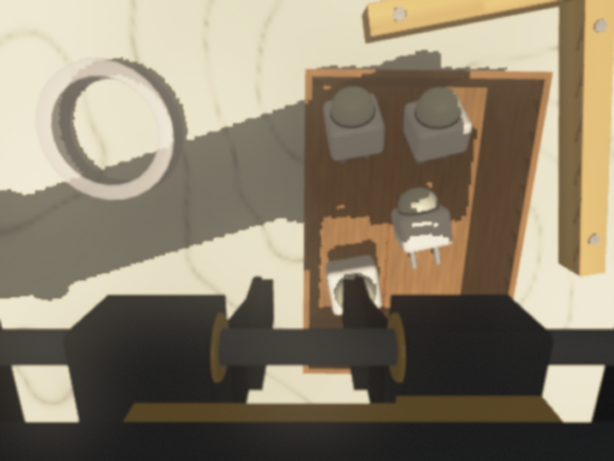

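Run:
```python
from h import *
for p,z in[((615,297),.05),((455,280),.02),((562,220),.02),((488,285),.02)]:print(px2w('t6',70+p[0]/3.5,100+p[1]/3.5,z).round(3))
# refine wall line and carton/batten in wrist view (scaled 1.2)
for p,z in[((305,70),.08),((305,372),.08),((552,73),.08),((308,300),.08),((369,40),.03),((579,273),.03),((558,2),.03)]:print(p,px2w('w7',p[0]/1.2,p[1]/1.2,z).round(4))
print(w2px('w7',[.512,.0659,.08])*1.2)
```

```text
[0.543 0.013 0.05 ]
[0.557 0.129 0.02 ]
[0.602 0.054 0.02 ]
[0.554 0.105 0.02 ]
(305, 70) [0.5242 0.1653 0.08  ]
(305, 372) [ 0.4986 -0.031   0.08  ]
(552, 73) [0.6622 0.146  0.08  ]
(308, 300) [0.5078 0.0241 0.08  ]
(369, 40) [0.5692 0.1832 0.03  ]
(579, 273) [ 0.7192 -0.0044  0.03  ]
(558, 2) [0.693  0.1901 0.03  ]
[306.21839668 239.71386507]
```

The wrist view shows the near wall edge at column 305, midway between the fingers. It agrees with the top view to about 1.5 mm, and no light is in the fingers' way.

{"method": "carry_out", "body": {
  "steps": [
    [0, 0, 0, 0, 0, -4, 0.35],
    [0, 0, 0, 0, 0, -8, 0.35],
    [0, 0, 0, 0, 0, -10, 0.35],
    [0, 0, 0, 0, 0, -11.3, 0.35],
    [0, 0, 0, 0, 0, -11.3, 0.35],
    [0, 0, 0, 0, 0, -11.3, 0.35],
    [0, 0, 0, 0, 0, -11.3, 0],
    [0, 0, 0, 0, 0, -11.3, 0],
    [0, 0, 0, 0, 0, -11.3, 0],
    [0, 0, 0, 0, 0, -11.3, 0],
    [0, 0, 0, 0, 0, -11.3, 0],
    [0, 0, 0, 0, 0, -11.3, 0]
  ],
  "squeeze": 20
}}

```text
time: 34.6
position: [0.5119, 0.0649, 0.0464]
tool_rot: [-2.358, -2.076, 0.001]
ft_force: [-2.9, -0.4, 4.7]
grip_width: 0.048
grip_force: 20.0
```

{"method": "carry_out", "body": {
  "steps": [
    [0, 0, 1, 0.6, 0.1, 0, 0],
    [0, 0, 2, 1.2, 0.3, 0, 0],
    [0, 0, 3, 1.8, 0.4, 0, 0],
    [0, 0, 4, 2.4, 0.6, 0, 0],
    [0, 0, 5, 3.0, 0.7, 0, 0],
    [0, 0, 6, 3.6, 0.9, 0, 0],
    [0, 0, 7, 4.2, 1.0, 0, 0],
    [0, 0, 8, 4.9, 1.2, 0, 0],
    [0, 0, 9.5, 5.5, 1.3, 0, 0],
    [0, 0, 9.5, 6.0, 1.4, 0, 0],
    [0, 0, 9.5, 6.0, 1.4, 0, 0],
    [0, 0, 9.5, 6.0, 1.4, 0, 0]
  ]
}}

```text
time: 35.8
position: [0.5724, 0.0779, 0.0464]
tool_rot: [2.178, 2.264, -0.002]
ft_force: [-2.0, -2.6, 5.3]
grip_width: 0.041
grip_force: 20.0
```

Run:
```python
from h import *
shot('wrist','w8');shot('side','s8')
o=np.zeros((500,800,3),np.uint8);o[:384,:512]=cv2.imread('pics/w8.png');
s=cv2.imread('pics/s8.png')[150:265,150:292];o[:345,520:]=cv2.resize(s,(280,345)) if 0 else np.pad(cv2.resize(s,(280,227)),((0,118),(0,0),(0,0)));cv2.imwrite('pics/m8.png',o[:384])
```

```text
(no output)
```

View pics/m8.png

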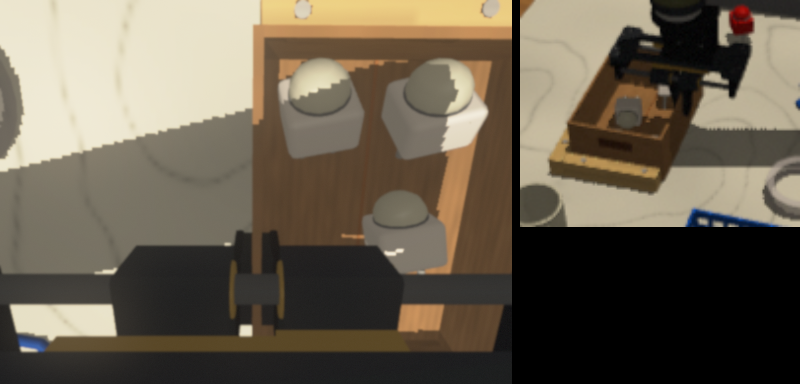

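The carton is nearly square in the L, with the batten right along its +y wall. I'll nudge it home and watch the force.

{"method": "carry_out", "body": {
  "steps": [
    [0, 0, 0, 0.2, 0, 0, 0],
    [0, 0, 0, 0.4, 0.1, 0, 0],
    [0, 0, 0, 0.6, 0.2, 0, 0],
    [0, 0, 0, 0.7, 0.3, 0, 0],
    [0, 0, 0, 0.7, 0.4, 0, 0],
    [0, 0, 0, 0.7, 0.5, 0, 0],
    [0, 0, 0, 0.7, 0.5, 0, 0]
  ]
}}

```text
time: 36.6
position: [0.5758, 0.0792, 0.0464]
tool_rot: [-2.179, -2.262, 0.017]
ft_force: [-13.6, -9.5, 15.6]
grip_width: 0.045
grip_force: 20.0
```

{"method": "carry_out", "body": {
  "steps": [
    [0, 0, 0, -0.3, -0.2, 0, 0.2],
    [0, 0, 0, -0.3, -0.2, 0, 0.3],
    [0, 0, 0, -0.3, -0.2, 0, 0.3],
    [0, 0, 0, -0.3, -0.2, 4, 0.3],
    [0, 0, 0, -0.3, -0.2, 8, 0.3],
    [0, 0, 0, -4, -4, 12, 0.3],
    [0, 0, 0, -8, -8, 12, 0],
    [0, 0, 0, -12, -12, 12, 0],
    [0, 0, 0, -12, -16, 12, 0],
    [0, 0, 0, -12, -20, 12, 0],
    [0, 0, 0, -12, -25, 12, 0],
    [0, 0, 0, -12, -30, 12, 0]
  ]
}}

```text
time: 37.8
position: [0.4595, -0.2163, 0.1665]
tool_rot: [2.175, 2.265, 0.001]
ft_force: [0.6, 0.5, 0.1]
grip_width: 0.008
grip_force: 0.0
```

Run:
```python
from h import *
shot('top','t9')
o=cv2.imread('pics/t9.png')[100:230,150:300];cv2.imwrite('pics/m9.png',cv2.resize(o,None,fx=4.6,fy=4.6,interpolation=2))
print(ctrl.get_state()['position'])
```

```text
[ 0.45780739 -0.22687141  0.16624709]
```

View pics/m9.png

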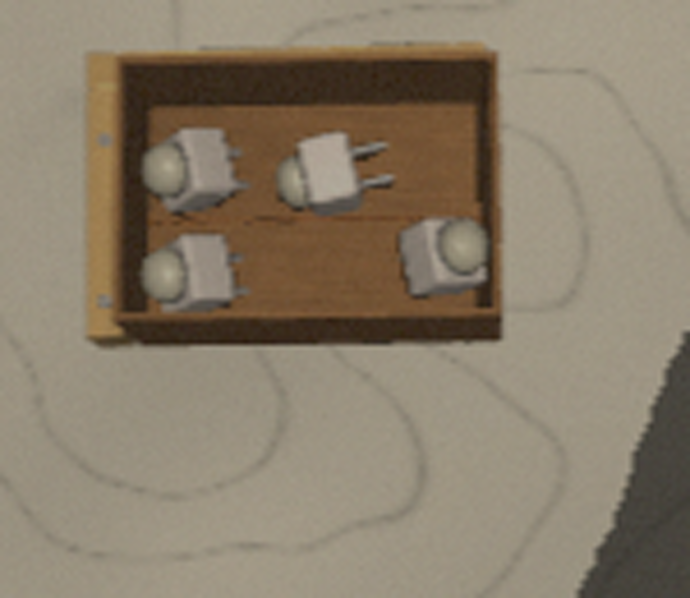

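The carton now looks seated, with the +x batten hidden behind the rim and the +y batten flush at column 118. I'll push both outer faces to make sure, starting with +x.

{"method": "carry_out", "body": {
  "steps": [
    [0, 0, 0, 1, 4, 0, 0],
    [0, 0, 0, 2, 8, 0, 0],
    [0, 0, 0, 3, 12, 0, 0],
    [0, 0, 0, 4, 16, 0, 0],
    [0, 0, 0, 5, 20, 0, 0],
    [0, 0, 0, 6, 24, 0, 0],
    [0, 0, 0, 7, 28, 0, 0],
    [0, 0, 0, 7.3, 30.2, 0, 0],
    [0, 0, 0, 7.3, 30.2, 0, 0],
    [0, 0, 0, 7.3, 30.2, -5, 0],
    [0, 0, 0, 7.3, 30.2, -10, 0],
    [0, 0, 0, 7.3, 30.2, -13.1, 0]
  ]
}}

```text
time: 39.05
position: [0.5303, 0.086, 0.0317]
tool_rot: [-2.177, -2.263, 0.005]
ft_force: [-0.3, -0.9, -0.4]
grip_width: 0.004
grip_force: 0.0
```

{"method": "carry_out", "body": {
  "steps": [
    [0, 0, 0, 0, 0, 0, 0],
    [0, 0, 0, 0.5, 0, 0, 0],
    [0, 0, 0, 1, 0, 0, 0],
    [0, 0, 0, 1.4, 0, 0, 0],
    [0, 0, 0, 1.8, 0, 0, 0],
    [0, 0, 0, 2, 0, 0, 0],
    [0, 0, 0, 2.2, 0, 0, 0],
    [0, 0, 0, 2.2, 0, 0, 0]
  ]
}}

```text
time: 39.85
position: [0.5545, 0.0873, 0.0352]
tool_rot: [2.177, 2.265, 0.0]
ft_force: [-0.5, -0.1, -0.0]
grip_width: 0.005
grip_force: 0.0
```

{"method": "carry_out", "body": {
  "steps": [
    [0, 0, 0, 0.2, 0, 0, 0],
    [0, 0, 0, 0.4, 0, 0, 0],
    [0, 0, 0, 0.6, 0, 0, 0],
    [0, 0, 0, 0.8, 0, 0, 0],
    [0, 0, 0, 0.8, 0, 0, 0]
  ]
}}

```text
time: 40.35
position: [0.5592, 0.0872, 0.0349]
tool_rot: [-2.174, -2.262, 0.009]
ft_force: [-9.6, -0.7, 8.2]
grip_width: 0.007
grip_force: 5.5
```

{"method": "carry_out", "body": {
  "steps": [
    [0, 0, 0, 0.2, 0, 0, 0],
    [0, 0, 0, 0.3, 0, 0, 0],
    [0, 0, 0, 0.3, 0, 0, 0]
  ]
}}

```text
time: 40.65
position: [0.5594, 0.0868, 0.0348]
tool_rot: [-2.172, -2.26, 0.017]
ft_force: [-17.1, -2.0, 14.9]
grip_width: 0.01
grip_force: 10.3
```

{"method": "carry_out", "body": {
  "steps": [
    [0, 0, 0, -1.5, 0, 0, 0],
    [0, 0, 0, -1.5, 0, 4, 0],
    [0, 0, 0, -1.5, 0, 9, 0],
    [0, 0, 0, 0, -4, 9, 0],
    [0, 0, 0, 2, -8, 9, 0],
    [0, 0, 0, 5, -12, 9, 0],
    [0, 0, 0, 8, -14.5, 9, 0],
    [0, 0, 0, 8, -14.5, 9, 0],
    [0, 0, 0, 8, -14.5, 9, 0],
    [0, 0, 0, 8, -14.5, 5, 0],
    [0, 0, 0, 8, -14.5, 0, 0],
    [0, 0, 0, 8, -14.5, 0, 0]
  ]
}}

```text
time: 41.85
position: [0.6386, -0.0556, 0.0282]
tool_rot: [-2.166, -2.26, 0.013]
ft_force: [-1.2, -0.2, -1.3]
grip_width: 0.008
grip_force: 0.0
```

{"method": "carry_out", "body": {
  "steps": [
    [0, 0, 0, 0, 0, 0, 0],
    [0, 0, 0, 0, 1, 0, 0],
    [0, 0, 0, 0, 2, 0, 0],
    [0, 0, 0, 0, 2.7, 0, 0],
    [0, 0, 0, 0, 3.1, 0, 0],
    [0, 0, 0, 0, 3.5, 0, 0],
    [0, 0, 0, 0, 3.7, 0, 0],
    [0, 0, 0, 0, 3.7, 0, 0]
  ]
}}

```text
time: 42.65
position: [0.6461, -0.0223, 0.0359]
tool_rot: [2.177, 2.261, -0.0]
ft_force: [1.0, -4.3, 3.2]
grip_width: 0.007
grip_force: 2.4
```

{"method": "carry_out", "body": {
  "steps": [
    [0, 0, 0, 0, 0.1, 0, 0],
    [0, 0, 0, 0, 0.2, 0, 0],
    [0, 0, 0, 0, 0.3, 0, 0],
    [0, 0, 0, 0, 0.3, 0, 0]
  ]
}}

```text
time: 43.05
position: [0.646, -0.0224, 0.0358]
tool_rot: [2.178, 2.258, -0.004]
ft_force: [0.6, -9.5, 5.1]
grip_width: 0.006
grip_force: 4.6
```

{"method": "carry_out", "body": {
  "steps": [
    [0, 0, 0, 0, -1.5, 0, 0],
    [0, 0, 0, 0, -2, 4, 0],
    [0, 0, 0, 0, -2, 9, 0],
    [0, 0, 0, -3, -6, 14, 0],
    [0, 0, 0, -7, -9, 14, 0],
    [0, 0, 0, -11, -12, 14, 0],
    [0, 0, 0, -15, -16, 14, 0],
    [0, 0, 0, -17, -20, 14, 0],
    [0, 0, 0, -17, -24, 14, 0],
    [0, 0, 0, -17, -28, 14, 0],
    [0, 0, 0, -17, -28, 14, 0],
    [0, 0, 0, -17, -28, 14, 0]
  ]
}}

```text
time: 44.25
position: [0.4747, -0.2975, 0.1741]
tool_rot: [-2.178, -2.261, -0.002]
ft_force: [0.1, 0.7, -0.4]
grip_width: 0.002
grip_force: 0.0
```

{"method": "carry_out", "body": {
  "steps": [
    [0, 0, 0, 0, 0, 0, 0],
    [0, 0, 0, 0, 0, 0, 0],
    [0, 0, 0, 0, 0, 0, 0],
    [0, 0, 0, 0, 0, 0, 0],
    [0, 0, 0, 0, 0, 0, 0],
    [0, 0, 0, 0, 0, 0, 0],
    [0, 0, 0, 0, 0, 0, 0],
    [0, 0, 0, 0, 0, 0, 0],
    [0, 0, 0, 0, 0, 0, 0],
    [0, 0, 0, 0, 0, 0, 0],
    [0, 0, 0, 0, 0, 0, 0],
    [0, 0, 0, 0, 0, 0, 0]
  ]
}}

```text
time: 45.45
position: [0.4752, -0.2977, 0.1751]
tool_rot: [2.177, 2.265, 0.0]
ft_force: [0.4, 0.0, 0.7]
grip_width: 0.004
grip_force: 0.0
```

Run:
```python
from h import *
shot('top','t10');shot('side','s10')
o=np.zeros((600,800,3),np.uint8)
o[:600,:430]=cv2.resize(cv2.imread('pics/t10.png')[100:260,75:300],None,fx=3.75,fy=3.75,interpolation=2)[:600,200:630]
o[:345,435:]=cv2.resize(cv2.imread('pics/s10.png')[165:280,150:272],None,fx=3,fy=3,interpolation=2)[:,:365]
o[350:590,435:795]=cv2.resize(cv2.imread('pics/t10.png')[100:340,50:410],None,fx=1,fy=1)
cv2.imwrite('pics/m10.png',o)
```

```text
(no output)
```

View pics/m10.png

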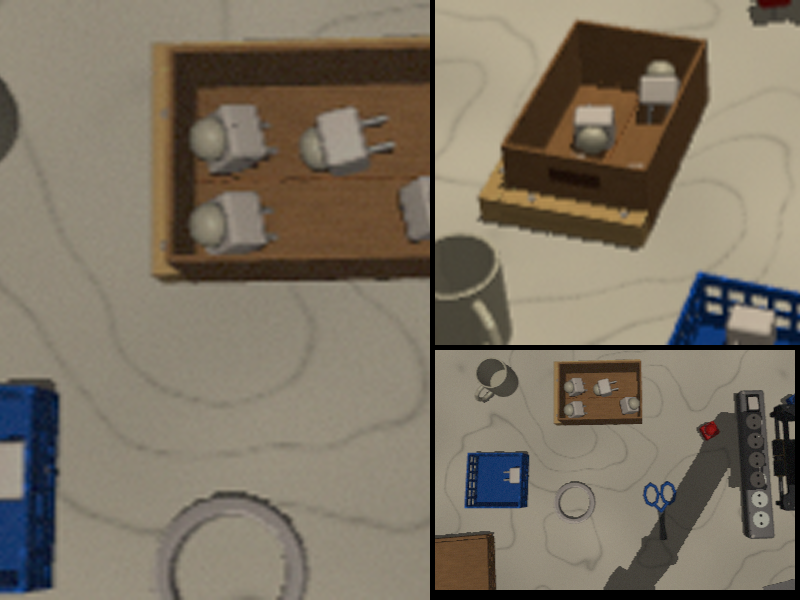

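The final view shows the carton flush on both battens with four lights in it and the bare one in the basket. The sockets are empty, the switch is off, and the mug, tape and scissors are untouched. Handing in.

```bash
python3 -c "from bench import ctrl;print(ctrl.close_job())"
```

```text
the job is handed in; nothing more can be done
None
```

I switched the strip off first, then put the four complete night-lights in the carton and the bare one in the basket, seated the carton flush against both battens, left the mug, tape and scissors alone, and handed the job in at about 46 s (no verdict was returned).

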